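Clamp the gas manifold in the quick-release bench vise

TASK

Clamp the aluminium manifold in the blue bench vise: squeeze the red release lever against its post and, keeping it squeezed, slide the head gently until its jaw has pushed the manifold up against the fixed jaw, then let go so that the head latches. Then wind the crank clockwise until the manifold is held firmly, stopping soon after the crank goes stiff so that the manifold is not crushed. Let go of everything, and leave the jar, the beaker and the spanner where they are.

Things in the scene. Friction and masses are not known exactly. Their poses are not given: they have to be found in the camera images.
- vise: Blue bench vise fixed to the bench. Origin under its bed, on the bench top. Its +y axis is the slide direction, from the crank end to the fixed jaw; its z is up. Bed 90 mm wide (x), y from -120 to +180 mm, top 30 mm above the bench. In the bed's slot lies a toothed rack of 9 mm pitch, at a different position along y each time
- fixed_face (a point): centre of the steel face of the fixed jaw (90 mm wide, from 40 to 115 mm above the bench), which looks along the vise's -y. Does not move in the vise
- moving_face (a point): centre of the steel face of the moving jaw (90 mm wide, from 32 to 117 mm above the bench), which looks along the vise's +y. The jaw sits on the sliding head and comes 18 mm out of it per clockwise turn of the crank
- lever_pair (a point): point on the head half-way between red release lever (-y side) and steel post (+y side), 152 mm above the bench. Both: upright plates 30 mm wide (vise x), 8 mm thick, from the head's top (119 mm above the bench) to 171 mm; 42 mm over both at this height, 34 squeezed. Pinch both from above, closing along vise y. Lever tilts about its foot: 6 N to start, 12 N for full travel
- lever (a joint): release lever, rad: 0 = free and latched (teeth catch in the rack), 0.25 = squeezed to its stop; above 0.2 the head slides freely. Let go, it springs back; if it stops at 0.07 to 0.18 the teeth stand on the rack's teeth and drop in when the head shifts up to 5 mm, also when the crank is wound against the work, which pushes the head back
- slide_head (a joint): position of the sliding head along the vise's +y, m, 0 = fully back. The head carries lever, post, crank and moving jaw, and slides with about 2 N of friction, plus some 4 N when it pushes the manifold along. Latched, it has about 1 mm of play
- crank_axis (a point): point on the crank's axis of rotation, 100 mm above the bench, at the middle of the handle's length; moves with the head. The axis is parallel to the vise's y
- handle_center (a point): centre of the crank's black handle: a round grip 20 mm across, 50 mm long, parallel to the vise's y, 35 mm from the crank's axis; it spins freely on its pin, so fingers that keep their direction can hold it all the way round. The crank arm is 25 mm away towards +y, the head's back wall (119 mm high) 58 mm
- crank (a joint): rad: 0 = handle above the axis; grows clockwise seen from the crank end looking along vise +y (from the top towards vise +x, then down), which pushes the jaw out 2.9 mm per rad; stops at 9. Winding takes about 4 N at the handle (0 to 5 N as felt at rest), plus 0.082 N per N of clamping. Firm is 60 to 120 N (5 to 10 N more); above 200 N the manifold is crushed. Let go, it keeps some 45 N
- manifold_center (a point): centre of the manifold's loose aluminium block, 60 mm (vise x) by 50 mm (vise y) by 68 mm high, 0.6 kg, standing on the vise's bed between the jaws, a few mm from the fixed jaw. Two brass fittings stand on it, 24 mm high. z is up
- reagent_jar: amber jar with white cap, 52 mm across, 85 mm high; origin under its centre. Leave alone
- beaker: white beaker, 60 mm across, 75 mm high; origin under its centre. Leave alone
- spanner: steel spanner 150 mm long lying on the bench; origin under its middle. Leave alone
Things that resemble listed ones, but are neither listed nor needed, are in the scene too. What is shaped like the part that bears manifold_center but purple or turquoise is not meant.

How it is judged:
By the outcome, as a careful person would: the job done as asked, in the order asked, and still so for the second after the job is handed in, with the robot touching nothing.
It also fails if it takes over 64 s, if anything falls off the work surface, if the arm or the gripper's body presses on something with over 40 N, if the wrist force passes 120 N, or if a joint passes its speed limit or range.

ROBOT

A 7-joint arm with a two-finger parallel gripper is mounted at the origin on the work surface. World frame = base frame: x ahead of the robot, y to its left, z up, the work surface at z = 0. Lengths are in m, angles in rad, forces in N, time in s.
With the tool pointing down it reaches from about 0.425 to 0.925 m from the base axis. Payload 6.8 kg.
Tool frame: the origin (TCP) lies on the centre line of the jaws, within the pads' length; the fingertips stand 8 mm ahead of it and the grasp point (between the pads) lies 11 mm behind it (bot.tips_ahead is the distance from the TCP to the fingertips, in m); z points along the fingers, y is the line along which they close (so a half turn about z gives the same grasp; the last joint's range is limited). The gripper opens to 85 mm and grips with 20 to 120 N. Pads are 22 mm wide; open, the fingers measure 114 mm over their backs; the gripper's body (76 mm by 85 mm) begins 54 mm behind the grasp point. The pads swing forward as they close: fully open they stand 13 mm farther back than shut.
Start: joints at [1.05, 0.477, 0.022, 1.555, -0.011, 1.109, -0.083], TCP at [0.271, -0.618, 0.239] pointing down, gripper open.
Joint ranges: [-2.96, 2.96], [-0.34, 2.1], [-1.41, 1.46], [0.24, 2.44], [-1.37, 4.51], [0.17, 1.92], [-2.96, 2.96]. Speed limits (rad/s): [2.39, 2.39, 3.14, 3.14, 3.14, 3.14, 3.14].

INTERFACE

Orientations are given as a unit quaternion [w, x, y, z].
In Python, from station import bot gives the robot as it stands.
- The arm moves only by the tool send_rows, never from a script. Its argument "deltas" is text: rows parted by semicolons, each of 4 numbers parted by spaces: the shift along the tool's x, y, z in m, then the turn about the tool's z in degrees. In form: x y z spin; .... A call has 1 to 5 rows; each row is the pose to reach, as a shift and turn from the pose commanded when the call began, along the tool's axes at that moment; what a row does not reach only later rows make up. A row lasts 1/10 s, in which the tool goes at most 50 mm and 8.59 degrees, less where a joint would pass 70% of its speed; a pose out of reach is approached as far as the arm can. A call with a gripper value outside its range is refused whole. "claw" is the opening, from 0 (shut) to 1 (fully open), set as the call begins (left out, the last holds). The fingers move at their own pace and stop on an object; "force" is the grip in N (left out, the last holds). Time passes only in rows, so rows that repeat a pose let the fingers close. It gives the time, the measured TCP pose, the force, the opening and the grip force at its end, in the units of the state.
- bot.get_obs(): the state, without advancing time (a new reading comes with each control period).
- bot.read_camera(name): name is "scene" or "top" or "wrist"; returns a dict with "img" (420x560x3 uint8, red, green, blue), "depth" (420x560 float32, m along the optical axis (not along the pixel's ray), 0 where there is no reading), "fx", "fy", "cx", "cy" (pixels), "dist_coeffs" ([k1, k2, p1, p2, k3] as OpenCV has them; the pictures are not rectified), "camera_from_world" (4x4, takes a point from world to camera coordinates). Camera axes: x right, y up, looking along -z (the intrinsics and any distortion apply to the point x, -y, -z); pixel columns grow to the right and rows downward; lengths in m; the calibration is good to about 2 mm. A picture is of the moment at which its call begins.
- bot.hand_in(): hands the job in; it is judged then, once.
Trained networks look in a picture, given as the dict that the camera call returned (one of the last four; its "shot" number tells which), for a name from the list of things; names that differ only in an ending like _2 or _b are one class to them, and where a whole thing is asked for, a point or a joint stands for the part that bears it (a point fixed in the world has none). Each returns a list of dicts, best first, with "confidence" (0 to 1); they miss things now and then, are a little off and sometimes report something else, mostly with a low value. They report only what shows in the picture. A call takes as long as a camera call. They do not tell look-alikes from the thing itself.
- bot.masks_of(picture, query): "mask" (420x560 bool, what is visible of it).
- bot.landmark_of(picture, query): "xyz" ([x, y, z] in m, in world coordinates, good to about 4 mm: a listed point, or the origin of a listed thing).
The state is a dict: "t": time; "q": joint angles; "joint_vel": joint speeds; "joint_torque": joint torques, N m; "eef_pos": TCP position; "tool_rot": TCP orientation; "contact_force": force on the tool from outside, world axes, zero at the start; "torque": the same for the moment, N m; "gripper_width": opening from 0.0 (shut) to 1.0 (fully open); "grasp_force": force on a finger pad.
Only numpy, scipy, OpenCV 4.12 (cv2) and the standard library are available. Lean on these libraries where they do the work, as an engineer would, in place of code of your own. Each camera call takes 0.05 s, during which the arm holds its last target. There are 200 camera calls.

## Working session

There is one attempt and no reset: what is moved stays moved. The work goes in short steps, Python scripts to look and compute and a tool call to move; the robot and the scene stay as the last step left them, time stands still between calls to the robot, and variables do not carry over. Pictures are saved under pics/ and viewed, at most 10 in all, crops included, and the job is handed in when it is done.

Besides the shell and the picture viewer there is one more tool, called after "Request:" as a command line: name --argument value ..., lists and objects as JSON in quotes. send_rows: Moves the arm, as the interface text tells. Its arguments: {"type":"object","properties":{"deltas":{"type":"string"},"claw":{"type":"number"},"force":{"type":"number"}},"required":["deltas"]}

```bash
ls; mkdir -p pics; cat > h.py <<'E'
from station import bot
import numpy as np, cv2
def save(p,n): cv2.imwrite(f'pics/{n}.png',p['img'][:,:,::-1])
E
python3 - <<'E'
from h import *
o=bot.get_obs(); print({k:np.round(v,3).tolist() for k,v in o.items()})
ims=[]
for c in ['scene','top']:
    p=bot.read_camera(c); ims.append(p)
    save(p,c)
    for q in ['vise','fixed_face','moving_face','lever_pair','crank_axis','handle_center','manifold_center','reagent_jar','beaker','spanner']:
        print(c,q,[(np.round(d['xyz'],3).tolist(),round(d['confidence'],2)) for d in bot.landmark_of(p,q)][:3])
E
```

```text
pics
{'t': 0.0, 'q': [1.05, 0.478, 0.022, 1.556, -0.012, 1.109, -0.083], 'joint_vel': [-0.001, 0.001, -0.002, -0.0, 0.002, 0.001, 0.0], 'joint_torque': [-0.001, -59.646, 1.608, -28.12, 0.012, 0.009, -0.0], 'eef_pos': [0.271, -0.618, 0.238], 'tool_rot': [-0.001, 0.979, 0.205, -0.0], 'contact_force': [-0.669, 0.502, 0.867], 'torque': [0.073, -0.006, 0.028], 'grasp_force': 0.0, 'gripper_width': 0.998}
scene vise [([0.501, 0.034, 0.004], 0.69), ([0.645, 0.037, 0.001], 0.68)]
scene fixed_face [([0.518, 0.167, 0.073], 0.63)]
scene moving_face [([0.505, 0.047, 0.074], 0.58)]
scene lever_pair [([0.5, -0.014, 0.154], 0.59)]
scene crank_axis [([0.491, -0.106, 0.101], 0.66)]
scene handle_center [([0.507, -0.105, 0.126], 0.74)]
scene manifold_center [([0.302, 0.159, 0.034], 0.92), ([0.442, 0.357, 0.034], 0.81), ([0.51, 0.134, 0.067], 0.68)]
scene reagent_jar []
scene beaker [([0.491, -0.101, 0.1], 0.67), ([0.646, 0.033, 0.002], 0.59)]
scene spanner [([0.638, -0.152, -0.001], 0.94)]
top vise [([0.505, 0.034, -0.001], 0.94)]
top fixed_face [([0.518, 0.166, 0.075], 0.74)]
top moving_face [([0.504, 0.039, 0.075], 0.66)]
top lever_pair [([0.494, -0.015, 0.157], 0.6)]
top crank_axis [([0.489, -0.105, 0.106], 0.63)]
top handle_center [([0.507, -0.106, 0.127], 0.63)]
top manifold_center [([0.3, 0.161, 0.032], 0.96), ([0.437, 0.36, 0.033], 0.71), ([0.516, 0.131, 0.064], 0.57)]
top reagent_jar [([0.675, 0.165, 0.001], 0.91)]
top beaker [([0.65, 0.032, 0.003], 0.65), ([0.503, 0.036, -0.004], 0.35)]
top spanner [([0.633, -0.151, -0.002], 0.93), ([0.519, 0.166, 0.074], 0.6)]
```

View pics/top.png

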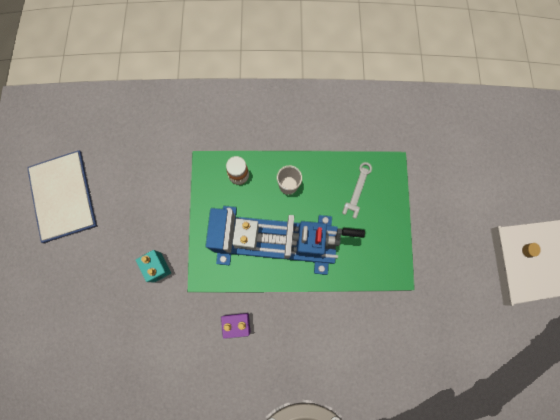

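View pics/scene.png

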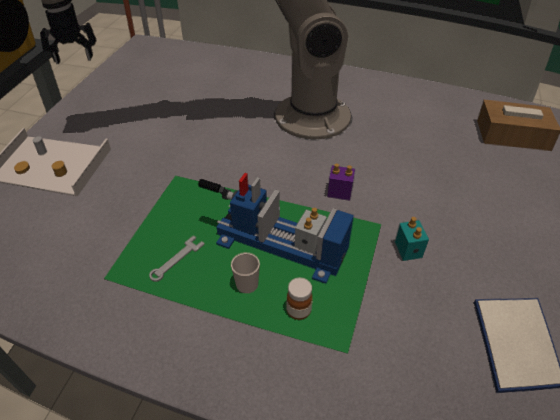

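The top view shows the vise lying left to right: fixed jaw at (220,230), manifold at (245,235), red lever at (319,235) and black handle at (352,233). The scene view agrees, and the purple and turquoise look-alikes stand clear of the vise. I'll move above the lever and look with the wrist camera.

Request:
send_rows --deltas "0.036 -0.033 -0.015 6; 0.072 -0.066 -0.03 12; 0.108 -0.099 -0.045 18; 0.144 -0.132 -0.06 24; 0.178 -0.165 -0.062 29.5" --claw 0.8 --force 30

```text
t: 1.6
eef_pos: [0.3682, -0.3963, 0.3032]
tool_rot: [0.001, 0.999, -0.053, 0.001]
contact_force: [0.9, 0.1, 0.3]
gripper_width: 0.801
grasp_force: 0.0
```

```bash
cat >> h.py <<'E'
from scipy.spatial.transform import Rotation as R
def pose():
    o=bot.get_obs(); return o['eef_pos'],R.from_quat(np.roll(o['tool_rot'],-1)),o
def to(t):
    p,r,o=pose(); print('t',o['t'],'p',np.round(p,4),'yang',round(float(np.degrees(np.arctan2(*r.as_matrix()[:2,1][::-1]))),2),'F',np.round(o['contact_force'],1),'delta',np.round(r.inv().apply(np.array(t)-p),4))
E
python3 -c "
from h import *
to([0.495,-0.09,0.31])"
```

```text
t 1.6 p [ 0.3682 -0.3963  0.3032] yang -96.12 F [0.9 0.1 0.3] delta [ 0.0934 -0.3181 -0.0072]
```

Request:
send_rows --deltas "0.014 -0.047 -0.003 0; 0.028 -0.094 -0.006 0; 0.042 -0.141 -0.007 0; 0.056 -0.188 -0.007 0; 0.07 -0.235 -0.007 0"

```text
t: 2.1
eef_pos: [0.4611, -0.1688, 0.3087]
tool_rot: [0.0, 0.999, -0.051, 0.001]
contact_force: [0.4, -1.2, 0.0]
gripper_width: 0.799
grasp_force: 0.0
```

Request:
send_rows --deltas "0.012 -0.042 0 0; 0.023 -0.083 0 0; 0.023 -0.083 0 0"

```text
t: 2.4
eef_pos: [0.4938, -0.0837, 0.3086]
tool_rot: [-0.001, 0.999, -0.046, 0.001]
contact_force: [-0.2, -1.1, -0.9]
gripper_width: 0.802
grasp_force: 0.0
```

```bash
python3 - <<'E'
from h import *
p=bot.read_camera('wrist'); save(p,'w1')
for q in ['fixed_face','moving_face','lever_pair','crank_axis','handle_center','manifold_center']:
    print(q,[(np.round(d['xyz'],3).tolist(),round(d['confidence'],2)) for d in bot.landmark_of(p,q)][:2])
to([0.497,-0.014,0.150])
E
```

```text
fixed_face [([0.517, 0.168, 0.076], 0.94)]
moving_face [([0.508, 0.044, 0.076], 0.78)]
lever_pair [([0.497, -0.017, 0.152], 0.62)]
crank_axis []
handle_center [([0.508, -0.104, 0.135], 0.89), ([0.517, 0.166, 0.076], 0.23)]
manifold_center [([0.306, 0.155, 0.032], 0.95), ([0.51, 0.129, 0.065], 0.78)]
t 2.75 p [ 0.4916 -0.0918  0.3082] yang -95.99 F [-0.4 -0.3  0.8] delta [-0.0027 -0.078   0.1582]
```

View pics/w1.png

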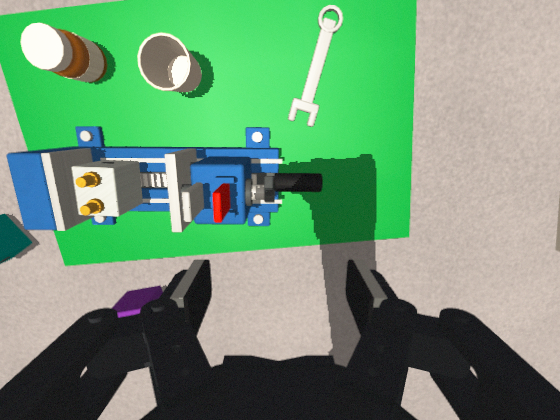

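```bash
cat >> h.py <<'E'
def cloud(p):
    d=p['depth']; v,u=np.nonzero(d>0); z=d[v,u]
    K=np.array([[p['fx'],0,p['cx']],[0,p['fy'],p['cy']],[0,0,1]])
    n=cv2.undistortPoints(np.stack([u,v],1).astype(np.float32)[:,None],K,np.array(p['dist_coeffs']))[:,0]
    c=np.stack([n[:,0]*z,-n[:,1]*z,-z,np.ones_like(z)],1)
    return (c@np.linalg.inv(p['camera_from_world']).T)[:,:3],p['img'][v,u].astype(int)
E
python3 - <<'E'
from h import *
P,C=cloud(bot.read_camera('wrist'))
def rep(n,m):
    q=P[m][:,:2]
    if len(q)<10: print(n,len(q));return
    r=cv2.minAreaRect((q*1000).astype(np.float32)); print(n,len(q),[np.round(x,1) for x in r],np.round(P[m].mean(0),4),np.round(np.percentile(P[m],[2,98],axis=0),3).tolist())
red=(C[:,0]>130)&(C[:,1]<60)&(C[:,2]<60)
near=(abs(P[:,0]-.505)<.07)&(P[:,1]>-.16)&(P[:,1]<.25)
rep('red top',red&(P[:,2]>.166)&near)
rep('top all',(P[:,2]>.166)&near&(P[:,2]<.18)&(abs(P[:,1])<.1))
rep('jawM',(P[:,2]>.113)&(P[:,2]<.122)&near&(P[:,1]>.02)&(P[:,1]<.06))
rep('jawF',(P[:,2]>.111)&(P[:,2]<.122)&near&(P[:,1]>.12))
rep('handle',(P[:,2]>.08)&near&(P[:,1]<-.085)&(C.max(1)<60))
rep('block',(P[:,2]>.09)&(P[:,2]<.103)&near&(P[:,1]>.08)&(P[:,1]<.16)&(C.min(1)>100))
E
```

```text
red top 236 [array([498.8, -26.1]), array([ 7.4, 29. ]), np.float64(84.0)] [ 0.4994 -0.0263  0.1726] [[0.485, -0.03, 0.171], [0.513, -0.022, 0.174]]
top all 576 [array([500.3, -11.4]), array([37.9, 30.4]), np.float64(85.6)] [ 0.5006 -0.0124  0.1711] [[0.486, -0.031, 0.167], [0.515, 0.007, 0.174]]
jawM 942 [array([504. ,  33.8]), array([13. , 89.9]), np.float64(84.4)] [0.5058 0.0329 0.1175] [[0.461, 0.025, 0.114], [0.547, 0.042, 0.119]]
jawF 3659 [array([518.2, 171.1]), array([90.8, 90.3]), np.float64(84.2)] [0.5215 0.1851 0.1155] [[0.477, 0.129, 0.112], [0.564, 0.214, 0.119]]
handle 25452 [array([ 499.3, -121.9]), array([83.1, 35.1]), np.float64(60.1)] [ 0.4989 -0.1266  0.3697] [[0.478, -0.158, 0.14], [0.511, -0.087, 0.4]]
block 1475 [array([512.3, 132.9]), array([49.8, 60.7]), np.float64(82.7)] [0.5145 0.1287 0.0985] [[0.483, 0.107, 0.096], [0.543, 0.157, 0.1]]
```

Request:
send_rows --deltas "0 -0.04 0.03 0; 0 -0.08 0.06 0; 0 -0.08 0.1 0; 0 -0.08 0.11 0; 0 -0.08 0.11 0"

```text
t: 3.3
eef_pos: [0.499, -0.0121, 0.1971]
tool_rot: [0.0, 0.999, -0.052, -0.002]
contact_force: [-1.1, -0.2, 0.2]
gripper_width: 0.799
grasp_force: 0.0
```

```bash
python3 -c "
from h import *
to([0.4995,-0.0125,0.149])"
```

```text
t 3.3 p [ 0.499  -0.0121  0.1971] yang -95.94 F [-1.1 -0.2  0.2] delta [0.0007 0.0003 0.0481]
```

Request:
send_rows --deltas "0 0 0.02 0; 0 0 0.04 0; 0 0 0.048 0; 0 0 0.048 0"

```text
t: 3.7
eef_pos: [0.5004, -0.0118, 0.1507]
tool_rot: [0.0, 0.999, -0.052, 0.0]
contact_force: [-1.6, 0.1, 1.4]
gripper_width: 0.801
grasp_force: 0.0
```

Request:
send_rows --deltas "0 0 0 0; 0 0 0 0; 0 0 0 0; 0 0 0 0; 0 0 0 0" --claw 0.1 --force 40

```text
t: 4.2
eef_pos: [0.5011, -0.0104, 0.1521]
tool_rot: [0.0, 0.999, -0.05, 0.001]
contact_force: [-1.8, 1.6, 8.7]
gripper_width: 0.382
grasp_force: 43.2
```

```bash
python3 -c "
from h import *
to([0.4995,-0.0125,0.149])
save(bot.read_camera('wrist'),'w2')"
```

```text
t 4.2 p [ 0.5011 -0.0104  0.1521] yang -95.78 F [-1.8  1.6  8.7] delta [-0.0014  0.0022  0.0031]
```

View pics/w2.png

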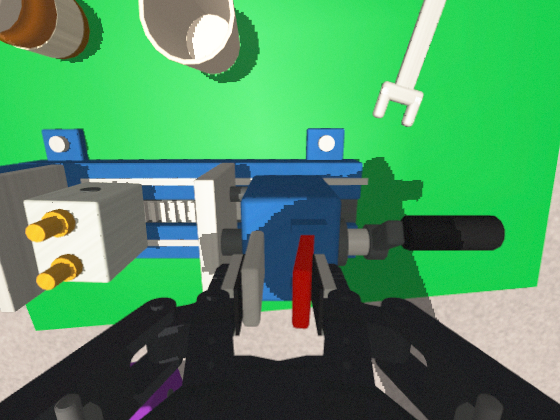

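The fingers hold the red lever (305,280) against the post (253,280), and the opening is 32 mm, so the lever is fully squeezed. Now I slide the head.

Request:
send_rows --deltas "0 -0.006 0 0; 0 -0.016 0 0; 0 -0.028 0 0; 0 -0.038 0 0; 0 -0.044 0 0"

```text
t: 4.75
eef_pos: [0.5055, 0.0332, 0.1522]
tool_rot: [0.001, 0.999, -0.051, 0.001]
contact_force: [-2.8, -1.8, 10.4]
gripper_width: 0.383
grasp_force: 41.7
```

Request:
send_rows --deltas "0 -0.004 0 0; 0 -0.008 0 0; 0 -0.012 0 0; 0 -0.015 0 0; 0 -0.016 0 0"

```text
t: 5.25
eef_pos: [0.507, 0.0487, 0.1522]
tool_rot: [0.001, 0.999, -0.051, 0.001]
contact_force: [-3.4, -2.0, 10.3]
gripper_width: 0.382
grasp_force: 41.8
```

```bash
python3 -c "
from h import *
to([0.4995,-0.0125,0.149])
p=bot.read_camera('wrist');save(p,'w3')
for q in ['fixed_face','moving_face','manifold_center','lever_pair']:
    print(q,[(np.round(d['xyz'],3).tolist(),round(d['confidence'],2)) for d in bot.landmark_of(p,q)][:2])
"
```

```text
t 5.25 p [0.507  0.0487 0.1522] yang -95.81 F [-3.4 -2.  10.3] delta [-0.0013  0.0616  0.0032]
fixed_face [([0.673, 0.16, 0.005], 0.59), ([0.519, 0.169, 0.075], 0.57)]
moving_face [([0.515, 0.103, 0.075], 0.94)]
manifold_center [([0.512, 0.102, 0.077], 0.4)]
lever_pair [([0.505, 0.042, 0.152], 0.78)]
```

Request:
send_rows --deltas "0 -0.002 0 0; 0 -0.004 0 0; 0 -0.006 0 0; 0 -0.008 0 0; 0 -0.008 0 0"

```text
t: 6.0
eef_pos: [0.5078, 0.0566, 0.1522]
tool_rot: [0.001, 0.999, -0.051, 0.001]
contact_force: [-2.4, -1.0, 9.5]
gripper_width: 0.388
grasp_force: 42.4
```

Request:
send_rows --deltas "0 -0.001 0 0; 0 -0.002 0 0; 0 -0.003 0 0; 0 -0.004 0 0"

```text
t: 6.4
eef_pos: [0.508, 0.0592, 0.1522]
tool_rot: [0.001, 0.999, -0.051, 0.001]
contact_force: [-4.2, -6.0, 12.4]
gripper_width: 0.385
grasp_force: 40.2
```

Request:
send_rows --deltas "0 -0.001 0 0; 0 -0.002 0 0; 0 -0.003 0 0; 0 -0.003 0 0"

```text
t: 6.8
eef_pos: [0.5083, 0.0621, 0.1521]
tool_rot: [0.001, 0.999, -0.051, 0.001]
contact_force: [-3.6, -4.9, 12.0]
gripper_width: 0.382
grasp_force: 40.4
```

Request:
send_rows --deltas "0 -0.001 0 0; 0 -0.002 0 0; 0 -0.003 0 0; 0 -0.003 0 0"

```text
t: 7.2
eef_pos: [0.5086, 0.065, 0.1522]
tool_rot: [0.001, 0.999, -0.051, 0.001]
contact_force: [-3.4, -4.7, 11.4]
gripper_width: 0.383
grasp_force: 40.4
```

```bash
python3 -c "
from h import *
to([0.5,0,0.2])
p=bot.read_camera('top');save(p,'t2')
for q in ['fixed_face','moving_face','manifold_center','lever_pair']:
    print(q,[(np.round(d['xyz'],3).tolist(),round(d['confidence'],2)) for d in bot.landmark_of(p,q)][:3])
p=bot.read_camera('wrist');cv2.imwrite('pics/w4.png',cv2.resize(p['img'][100:350,:300,::-1],None,fx=2,fy=2))
"
```

```text
t 7.2 p [0.5086 0.065  0.1522] yang -95.87 F [-3.4 -4.7 11.4] delta [-0.0018  0.0657 -0.0477]
fixed_face [([0.516, 0.164, 0.077], 0.63)]
moving_face [([0.512, 0.115, 0.074], 0.61)]
manifold_center [([0.436, 0.355, 0.029], 0.86), ([0.513, 0.14, 0.063], 0.73), ([0.301, 0.157, 0.035], 0.68)]
lever_pair []
```

View pics/w4.png

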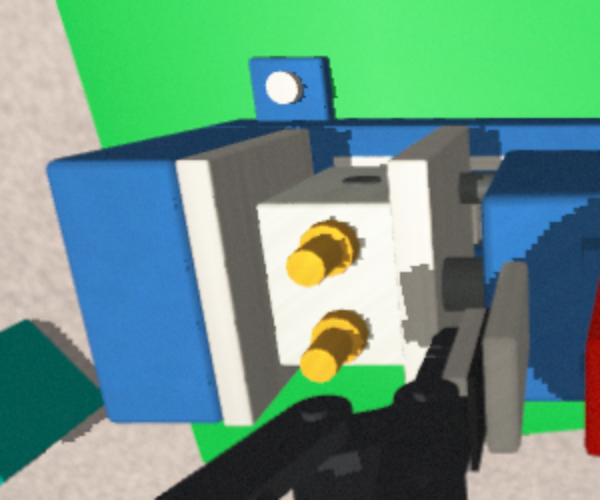

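The moving jaw (400,160) touches the block, and there may be a small gap left at the fixed jaw. I'll push a little more.

Request:
send_rows --deltas "0 -0.001 0 0; 0 -0.002 0 0; 0 -0.002 0 0"

```text
t: 7.8
eef_pos: [0.5088, 0.067, 0.1522]
tool_rot: [0.001, 0.999, -0.051, 0.001]
contact_force: [-3.0, -4.8, 12.0]
gripper_width: 0.385
grasp_force: 40.4
```

Request:
send_rows --deltas "0 -0.001 0 0; 0 -0.001 0 0"

```text
t: 8.0
eef_pos: [0.5089, 0.0675, 0.1522]
tool_rot: [0.002, 0.999, -0.051, 0.001]
contact_force: [-4.2, -5.3, 12.5]
gripper_width: 0.381
grasp_force: 40.2
```

Request:
send_rows --deltas "0 -0.001 0 0; 0 -0.001 0 0"

```text
t: 8.2
eef_pos: [0.5089, 0.0675, 0.1522]
tool_rot: [0.002, 0.999, -0.052, 0.0]
contact_force: [-3.7, -9.0, 14.2]
gripper_width: 0.378
grasp_force: 39.6
```

Request:
send_rows --deltas "0 -0.001 0 0; 0 -0.001 0 0"

```text
t: 8.4
eef_pos: [0.5089, 0.0676, 0.1522]
tool_rot: [0.003, 0.999, -0.052, 0.0]
contact_force: [-5.7, -10.7, 15.9]
gripper_width: 0.38
grasp_force: 39.4
```

Request:
send_rows --deltas "0 0.001 0 0; 0 0.002 0 0; 0 0.002 0 0; 0 0.002 0 0" --claw 0.8

```text
t: 8.8
eef_pos: [0.5085, 0.0703, 0.1504]
tool_rot: [-0.0, 0.999, -0.051, 0.0]
contact_force: [-0.2, -0.3, 0.2]
gripper_width: 0.798
grasp_force: 0.0
```

Request:
send_rows --deltas "0 0 -0.02 0; 0 0 -0.05 0; 0 0 -0.09 0; 0 0 -0.11 0; 0 0 -0.12 0"

```text
t: 9.3
eef_pos: [0.5093, 0.0705, 0.2725]
tool_rot: [-0.0, 0.999, -0.051, 0.002]
contact_force: [1.5, -0.3, -0.8]
gripper_width: 0.803
grasp_force: 0.0
```

```bash
python3 - <<'E'
from h import *
p=bot.read_camera('wrist');save(p,'w5')
for q in ['handle_center','crank_axis','lever_pair','moving_face','manifold_center']:
    print(q,[(np.round(d['xyz'],3).tolist(),round(d['confidence'],2)) for d in bot.landmark_of(p,q)][:3])
P,C=cloud(p)
near=(abs(P[:,0]-.505)<.07)&(P[:,1]>-.16)&(P[:,1]<.25)
def rep(n,m):
    q=P[m][:,:2]
    if len(q)<10: print(n,len(q));return
    r=cv2.minAreaRect((q*1000).astype(np.float32)); print(n,len(q),[np.round(x,1) for x in r],np.round(P[m].mean(0),4))
red=(C[:,0]>130)&(C[:,1]<60)&(C[:,2]<60)
rep('red',red&(P[:,2]>.166)&near)
rep('top',(P[:,2]>.166)&near&(P[:,2]<.18))
rep('handle',(P[:,2]>.08)&(P[:,2]<.16)&near&(P[:,1]<.0)&(C.max(1)<70))
to([0.5,-0.03,0.2])
E
```

```text
handle_center [([0.516, -0.03, 0.134], 0.79)]
crank_axis []
lever_pair [([0.506, 0.061, 0.152], 0.79), ([0.516, -0.026, 0.132], 0.68), ([0.637, -0.147, 0.001], 0.63)]
moving_face [([0.514, 0.123, 0.078], 0.78)]
manifold_center [([0.303, 0.158, 0.033], 0.93), ([0.438, 0.36, 0.034], 0.7)]
red 296 [array([507. ,  50.7]), array([ 6.8, 28.8]), np.float64(85.2)] [0.5076 0.0508 0.1727]
top 674 [array([508. ,  64.8]), array([36.8, 30. ]), np.float64(83.4)] [0.5087 0.0648 0.1715]
handle 1204 [array([509.6, -27.1]), array([36.2, 53.7]), np.float64(0.2)] [ 0.5175 -0.0261  0.1383]
t 9.6 p [0.5075 0.0696 0.2686] yang -95.84 F [ 0.   0.8 -1.4] delta [0.0028 0.0998 0.0687]
```

View pics/w5.png

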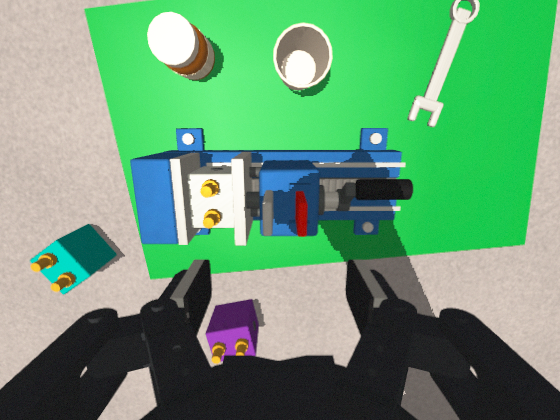

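The lever (302,213) has sprung back and the jaw has the block against the fixed jaw. The handle shows at (384,189). Next I turn the tool 90° for the crank.

```bash
python3 -c "
from h import *
print(np.round(bot.get_obs()['q'],2)); to([0.5175,-0.030,0.23])"
```

```text
[ 0.04  0.2  -0.34  1.88  0.08  1.07 -2.  ]
t 9.6 p [0.5075 0.0696 0.2686] yang -95.84 F [ 0.   0.8 -1.4] delta [0.0202 0.098  0.0386]
```

Request:
send_rows --deltas "0.005 0.02 0 -8.5; 0.01 0.045 0 -17; 0.015 0.075 0 -25.5; 0.02 0.098 0 -34; 0.02 0.098 0 -42.5" --claw 0.55

```text
t: 10.1
eef_pos: [0.5178, -0.0341, 0.2686]
tool_rot: [0.0, 0.949, 0.315, -0.001]
contact_force: [-0.1, 0.4, -0.3]
gripper_width: 0.553
grasp_force: 0.0
```

Request:
send_rows --deltas "0 0 0 -8.5; 0 0 0 -17; 0 0 0 -25.5; 0 0 0 -34; 0 0 0 -42.5"

```text
t: 10.6
eef_pos: [0.5176, -0.0298, 0.2688]
tool_rot: [-0.001, 0.769, 0.639, -0.001]
contact_force: [0.3, 0.2, -0.4]
gripper_width: 0.548
grasp_force: 0.0
```

Request:
send_rows --deltas "0 0 0.02 -5; 0 0 0.04 -5; 0 0 0.04 -5; 0 0 0.04 -5"

```text
t: 11.0
eef_pos: [0.5178, -0.0297, 0.2296]
tool_rot: [-0.001, 0.742, 0.67, -0.001]
contact_force: [-0.7, 0.8, 0.2]
gripper_width: 0.55
grasp_force: 0.0
```

```bash
python3 - <<'E'
from h import *
p=bot.read_camera('wrist');save(p,'w6')
P,C=cloud(p)
m=(P[:,2]>.115)&(P[:,2]<.16)&(abs(P[:,0]-.505)<.05)&(P[:,1]>-.07)&(P[:,1]<.0)&(C.max(1)<70)
q=P[m]; print(len(q),cv2.minAreaRect((q[:,:2]*1000).astype(np.float32)),q.mean(0),np.percentile(q,[2,98],axis=0))
for k in ['handle_center','crank_axis']:
    print(k,[(np.round(d['xyz'],3).tolist(),round(d['confidence'],2)) for d in bot.landmark_of(p,k)][:3])
to([0.5175,-0.029,0.118]); print(np.round(bot.get_obs()['q'],2))
E
```

```text
1461 ((512.6171264648438, -27.642345428466797), (52.914485931396484, 25.565561294555664), 85.80130767822266) [ 0.51594546 -0.02707093  0.13908384] [[ 0.5059546  -0.05247144  0.13187826]
 [ 0.52560915 -0.00433712  0.14214941]]
handle_center [([0.515, -0.027, 0.131], 0.9)]
crank_axis [([0.5, -0.025, 0.096], 0.84), ([0.501, 0.034, -0.005], 0.43)]
t 11.15 p [ 0.5189 -0.0297  0.231 ] yang -5.86 F [-0.  -0.4  0. ] delta [ 0.0005 -0.0016  0.113 ]
[ 0.33  0.27 -0.47  1.91  0.14  1.   -0.3 ]
```

View pics/w6.png

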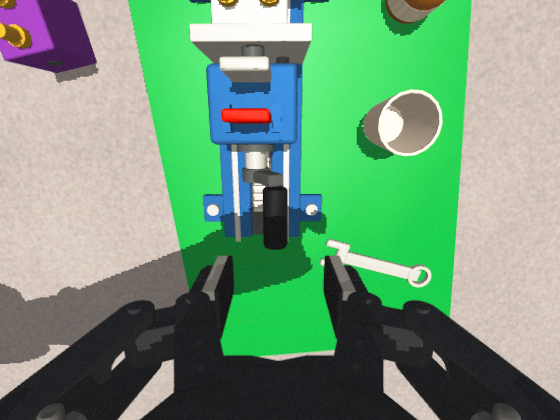

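The handle (275,217) sits between the open fingers and is aligned with them. I'll go down and grip it.

Request:
send_rows --deltas "0 -0.002 0.03 0; 0 -0.002 0.06 0; 0 -0.002 0.09 0; 0 -0.002 0.111 0; 0 -0.002 0.111 0"

```text
t: 11.65
eef_pos: [0.5148, -0.0296, 0.1174]
tool_rot: [-0.001, 0.742, 0.67, -0.001]
contact_force: [-1.0, 0.2, 0.5]
gripper_width: 0.549
grasp_force: 0.0
```

Request:
send_rows --deltas "0 0 0 0; 0 0 0 0; 0 0 0 0; 0 0 0 0; 0 0 0 0" --claw 0.05 --force 50

```text
t: 12.15
eef_pos: [0.5172, -0.0307, 0.1203]
tool_rot: [0.001, 0.743, 0.67, 0.0]
contact_force: [-0.3, -4.1, 5.5]
gripper_width: 0.216
grasp_force: 48.8
```

```bash
cat >> h.py <<'E'
V=np.array([.995,-.101]); A=np.array([.498,-.029])
def crank():
    p,r,o=pose(); g=p+r.apply([0,0,-.011]); s=(g[:2]-A)@V; c=g[2]-.100
    th=np.arctan2(s,c); F=o['contact_force']; 
    print('t',o['t'],'TCP',np.round(p,4),'th',round(th,3),'rad',round(np.hypot(s,c),4),'along',round(float((g[:2]-A)@[.101,.995]),4),
     'Ft',round(float(np.cos(th)*(F[:2]@V)-np.sin(th)*F[2]),1),'Fr',round(float(np.sin(th)*(F[:2]@V)+np.cos(th)*F[2]),1),'F',np.round(F,1),'w',o['gripper_width'])
E
python3 -c "
from h import *
crank()"
```

```text
t 12.15 TCP [ 0.5172 -0.0307  0.1203] th 0.551 rad 0.0367 along 0.0003 Ft -2.8 Fr 4.8 F [-0.3 -4.1  5.5] w 0.21580435571706
```

Request:
send_rows --deltas "0 0.0043 0.0031 0; 0 0.008 0.0067 0; 0 0.0112 0.0109 0; 0 0.0112 0.0109 0"

```text
t: 12.55
eef_pos: [0.5283, -0.032, 0.1079]
tool_rot: [0.001, 0.743, 0.67, -0.0]
contact_force: [0.3, -6.3, 0.2]
gripper_width: 0.211
grasp_force: 48.7
```

```bash
python3 -c "
from h import *
crank()"
```

```text
t 12.55 TCP [ 0.5283 -0.032   0.1079] th 1.014 rad 0.0358 along 0.0001 Ft 0.3 Fr 0.9 F [ 0.3 -6.3  0.2] w 0.21107774846577387
```

Request:
send_rows --deltas "0 0.0025 0.0046 0; 0 0.0043 0.0096 0; 0 0.0053 0.0147 0; 0 0.0055 0.0199 0"

```text
t: 12.95
eef_pos: [0.5322, -0.0339, 0.0877]
tool_rot: [0.0, 0.743, 0.669, -0.002]
contact_force: [-4.2, -9.5, 5.7]
gripper_width: 0.215
grasp_force: 49.2
```

```bash
python3 -c "
from h import *
crank()"
```

```text
t 12.95 TCP [ 0.5322 -0.0339  0.0877] th 1.608 rad 0.0345 along -0.0014 Ft -5.6 Fr -3.4 F [-4.2 -9.5  5.7] w 0.21477216703863147
```

Request:
send_rows --deltas "-0.001 -0.0003 0.0035 0; -0.002 -0.0009 0.0069 0; -0.002 -0.0009 0.0069 0"

```text
t: 13.25
eef_pos: [0.5306, -0.0344, 0.0807]
tool_rot: [-0.0, 0.743, 0.67, -0.001]
contact_force: [-3.7, -5.0, 4.5]
gripper_width: 0.214
grasp_force: 49.1
```

```bash
python3 -c "
from h import *
crank()"
```

```text
t 13.25 TCP [ 0.5306 -0.0344  0.0807] th 1.816 rad 0.034 along -0.002 Ft -3.6 Fr -4.1 F [-3.7 -5.   4.5] w 0.21446159142636817
```

Request:
send_rows --deltas "-0.0005 -0.0016 0.005 0; -0.001 -0.0039 0.0097 0; -0.001 -0.0039 0.0097 0"

```text
t: 13.55
eef_pos: [0.5264, -0.0345, 0.0716]
tool_rot: [-0.0, 0.742, 0.67, -0.002]
contact_force: [-6.2, -2.9, 11.0]
gripper_width: 0.219
grasp_force: 49.9
```

```bash
python3 -c "
from h import *
crank()"
```

```text
t 13.55 TCP [ 0.5264 -0.0345  0.0716] th 2.112 rad 0.0337 along -0.0026 Ft -6.4 Fr -10.7 F [-6.2 -2.9 11. ] w 0.21904367953664425
```

```bash
sed -i 's/g\[2\]-.100/g[2]-.102/' h.py; python3 -c "
from h import *
crank()"
```

```text
t 13.55 TCP [ 0.5264 -0.0345  0.0716] th 2.162 rad 0.0348 along -0.0026 Ft -5.8 Fr -11.0 F [-6.2 -2.9 11. ] w 0.21904367953664425
```

Request:
send_rows --deltas "0 -0.0019 0.001 0; 0 -0.0042 0.0035 0; 0 -0.0042 0.0035 0"

```text
t: 13.85
eef_pos: [0.5248, -0.0345, 0.0694]
tool_rot: [0.001, 0.743, 0.67, 0.0]
contact_force: [-3.4, -6.0, 14.8]
gripper_width: 0.215
grasp_force: 50.1
```

```bash
python3 -c "
from h import *
crank()"
```

```text
t 13.85 TCP [ 0.5248 -0.0345  0.0694] th 2.243 rad 0.0348 along -0.0028 Ft -9.9 Fr -11.4 F [-3.4 -6.  14.8] w 0.2145698686804113
```

Request:
send_rows --deltas "0 -0.0015 0.0003 0; 0 -0.0031 0.0007 0; 0 -0.0031 0.0007 0; 0 -0.0031 0.0007 0"

```text
t: 14.25
eef_pos: [0.5246, -0.0345, 0.0694]
tool_rot: [0.003, 0.743, 0.669, 0.002]
contact_force: [3.5, -6.3, 11.5]
gripper_width: 0.215
grasp_force: 49.7
```

```bash
python3 -c "
from h import *
crank(); crank()"
```

```text
t 14.25 TCP [ 0.5246 -0.0345  0.0694] th 2.247 rad 0.0345 along -0.0028 Ft -11.6 Fr -4.0 F [ 3.5 -6.3 11.5] w 0.21491736118143137
t 14.25 TCP [ 0.5246 -0.0345  0.0694] th 2.247 rad 0.0345 along -0.0028 Ft -11.6 Fr -4.0 F [ 3.5 -6.3 11.5] w 0.21491736118143137
```

Request:
send_rows --deltas "0 -0.0006 0.0008 0; 0 -0.0012 0.0016 0; 0 -0.0012 0.0016 0; 0 -0.0012 0.0016 0"

```text
t: 14.65
eef_pos: [0.5235, -0.0345, 0.068]
tool_rot: [0.003, 0.743, 0.669, 0.002]
contact_force: [2.2, -7.7, 13.6]
gripper_width: 0.216
grasp_force: 49.9
```

```bash
python3 -c "
from h import *
crank()"
```

```text
t 14.65 TCP [ 0.5235 -0.0345  0.068 ] th 2.298 rad 0.0346 along -0.0029 Ft -12.1 Fr -6.8 F [ 2.2 -7.7 13.6] w 0.21625418232481114
```

It moved with Ft ≈ 12 N, which means about 90–100 N of clamping. I let go.

Request:
send_rows --deltas "0 0 0 0; 0 0 0 0; 0 0 0 0; 0 0 0 0" --claw 0.55

```text
t: 15.05
eef_pos: [0.5188, -0.0322, 0.0655]
tool_rot: [-0.001, 0.742, 0.67, -0.0]
contact_force: [-0.1, 0.3, -0.7]
gripper_width: 0.556
grasp_force: 0.0
```

```bash
python3 - <<'E'
from h import *
crank()
p=bot.read_camera('wrist');save(p,'w7')
E
```

```text
t 15.05 TCP [ 0.5188 -0.0322  0.0655] th 2.452 rad 0.0331 along -0.0011 Ft 0.5 Fr 0.5 F [-0.1  0.3 -0.7] w 0.5556219437594814
```

View pics/w7.png

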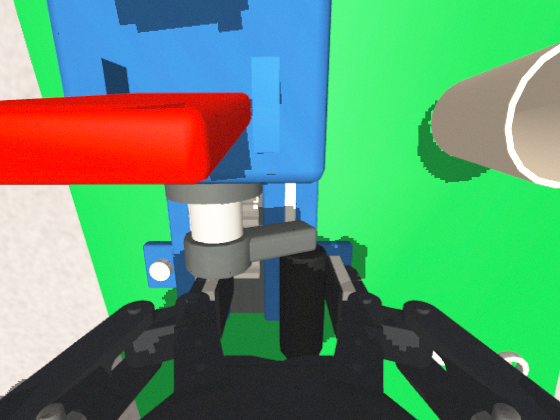

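The handle (303,300) is free between the open fingers but close to the right one. I'll centre the fingers on it, then go up.

Request:
send_rows --deltas "-0.002 0.005 0 0; -0.002 0.005 -0.02 0; -0.002 0.005 -0.05 0; -0.002 0.005 -0.09 0; -0.002 0.005 -0.13 0"

```text
t: 15.6
eef_pos: [0.5239, -0.0355, 0.1971]
tool_rot: [-0.001, 0.742, 0.67, -0.0]
contact_force: [0.7, -0.3, 0.2]
gripper_width: 0.551
grasp_force: 0.0
```

Request:
send_rows --deltas "-0.02 0 -0.04 0; -0.04 0 -0.08 0; -0.06 0 -0.1 0; -0.06 0 -0.1 0"

```text
t: 16.0
eef_pos: [0.5196, -0.0986, 0.2994]
tool_rot: [0.003, 0.744, 0.668, 0.001]
contact_force: [-0.3, -0.1, -0.9]
gripper_width: 0.549
grasp_force: 0.0
```

```bash
python3 - <<'E'
from h import *
p=bot.read_camera('wrist');save(p,'w8')
P,C=cloud(p)
for k in ['handle_center','crank_axis','lever_pair','moving_face','fixed_face','manifold_center']:
    print(k,[(np.round(d['xyz'],3).tolist(),round(d['confidence'],2)) for d in bot.landmark_of(p,k)][:2])
near=(abs(P[:,0]-.505)<.07)&(P[:,1]>-.16)&(P[:,1]<.25)
red=(C[:,0]>130)&(C[:,1]<60)&(C[:,2]<60)
m=(P[:,2]>.166)&near&(P[:,2]<.18)
for n,k in [('red',m&red),('both',m)]: print(n,cv2.minAreaRect((P[k][:,:2]*1000).astype(np.float32)))
print(bot.get_obs()['contact_force'])
E
```

```text
handle_center [([0.532, -0.032, 0.086], 0.89)]
crank_axis []
lever_pair [([0.508, 0.058, 0.15], 0.91)]
moving_face []
fixed_face []
manifold_center []
red ((505.3714294433594, 39.907257080078125), (7.437314510345459, 29.31455421447754), 84.09967041015625)
both ((505.37237548828125, 39.90716552734375), (7.437314510345459, 29.31648826599121), 84.09967041015625)
[-0.48032313 -0.20367416  0.64045803]
```

View pics/w8.png

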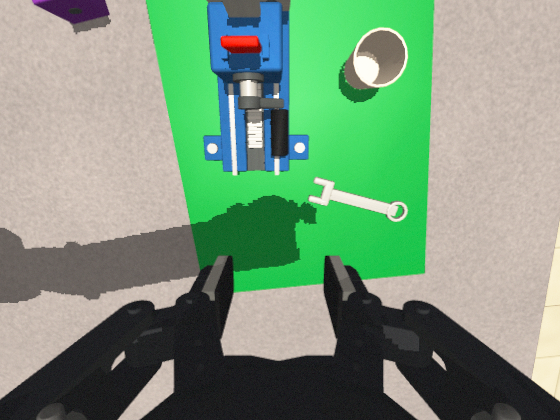

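Request:
send_rows --deltas "0.03 0 -0.01 0; 0.06 0 -0.02 0; 0.07 0 -0.03 0; 0.07 0 -0.03 0"

```text
t: 16.75
eef_pos: [0.5258, -0.0233, 0.327]
tool_rot: [0.0, 0.741, 0.672, 0.001]
contact_force: [0.5, -0.2, 1.0]
gripper_width: 0.55
grasp_force: 0.0
```

```bash
python3 - <<'E'
from h import *
for c in ['wrist','top']:
    p=bot.read_camera(c);save(p,c+'9')
    P,C=cloud(p)
    for k in ['handle_center','crank_axis','lever_pair','moving_face','fixed_face','manifold_center']:
        print(k,[(np.round(d['xyz'],3).tolist(),round(d['confidence'],2)) for d in bot.landmark_of(p,k)][:2])
    near=(abs(P[:,0]-.505)<.07)&(P[:,1]>-.16)&(P[:,1]<.25)
    red=(C[:,0]>130)&(C[:,1]<60)&(C[:,2]<60)
    m=(P[:,2]>.166)&near&(P[:,2]<.18)
    rc=lambda k:print(k.sum(),[np.round(a,1) for a in cv2.minAreaRect((P[k][:,:2]*1000).astype(np.float32))] if k.sum()>5 else '',np.round(P[k].mean(0),4))
    for k in (m&red,m): rc(k)
    h=(P[:,2]>.07)&(P[:,2]<.13)&near&(P[:,1]<-.012)&(C.max(1)<60); rc(h); print(np.percentile(P[h],[3,50,97],axis=0).round(4).tolist())
    b=(P[:,2]>.112)&(P[:,2]<.122)&near&(P[:,1]>.095)&(P[:,1]<.135)&(C.min(1)>90);rc(b)
E
```

```text
handle_center [([0.529, -0.032, 0.088], 0.57)]
crank_axis []
lever_pair [([0.505, 0.056, 0.149], 0.78), ([0.51, 0.138, 0.068], 0.33)]
moving_face [([0.514, 0.123, 0.074], 0.62)]
fixed_face [([0.519, 0.166, 0.077], 0.79)]
manifold_center [([0.51, 0.139, 0.065], 0.95), ([0.304, 0.156, 0.033], 0.77)]
261 [array([505.4,  40.5]), array([ 8.2, 28.6]), np.float64(84.2)] [0.5054 0.0402 0.1722]
574 [array([507.2,  57.7]), array([43.1, 29.6]), np.float64(85.0)] [0.5075 0.0581 0.1714]
527 [array([529.6, -35.3]), array([47.8, 18.2]), np.float64(84.6)] [ 0.5293 -0.0351  0.0946]
[[0.52, -0.0573, 0.0895], [0.5294, -0.0349, 0.095], [0.5383, -0.0132, 0.0974]]
1167 [array([512.1, 110.3]), array([12.4, 89.4]), np.float64(84.4)] [0.5125 0.11   0.1176]
handle_center [([0.532, -0.036, 0.081], 0.68), ([0.51, 0.12, 0.074], 0.47)]
crank_axis [([0.498, -0.032, 0.102], 0.82)]
lever_pair [([0.5, 0.054, 0.155], 0.7)]
moving_face [([0.645, 0.033, 0.005], 0.72), ([0.509, 0.119, 0.074], 0.67)]
fixed_face [([0.518, 0.165, 0.08], 0.78)]
manifold_center [([0.438, 0.355, 0.028], 0.93), ([0.515, 0.138, 0.064], 0.75)]
17 [array([503.9,  40.3]), array([ 7.9, 25. ]), np.float64(83.2)] [0.5028 0.0415 0.1699]
111 [array([507.8,  57.6]), array([43.9, 29.4]), np.float64(84.6)] [0.5071 0.0564 0.1699]
110 [array([529.6, -29. ]), array([34.7, 16.1]), np.float64(84.1)] [ 0.5292 -0.0284  0.0933]
[[0.5219, -0.0444, 0.0865], [0.5283, -0.0281, 0.0938], [0.5376, -0.0122, 0.0974]]
223 [array([514. , 119.6]), array([31.5, 87.9]), np.float64(84.1)] [0.5128 0.1099 0.1166]
```

View pics/wrist9.png

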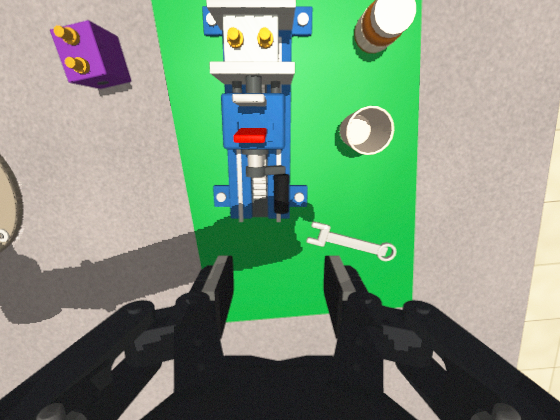

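The lever is fully back: lever and post measure 43 mm over both, so the teeth dropped in. The jaw, block and fixed jaw are in contact, and the jar, beaker and spanner are undisturbed. The crank sprang back about 0.3 rad, which fits the stated drop to some 45 N. I'm handing in.

```bash
python3 -c "
from h import *
print(bot.hand_in())"
```

```text
the job is handed in; nothing more can be done
None
```

The manifold is clamped against the fixed jaw and the head is latched; I estimate I wound the crank to about 90–100 N, and after letting go it should hold some 45 N (not measured). The robot is clear of everything, the jar, beaker and spanner were left alone, and the job was handed in at about 17 s.

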